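Press a silver bar into the corner of the bar gauge

TASK

At the bar gauge, pull the sprung jaw all the way out until it stays at its stop by itself, then take the larger of the two silver bars and press it snugly, as with a firm hand but without ramming it, into the corner of the gauge: flat on the table, a long side against the back fence and an end against the end fence, both touching at once. Finish while still gripping the bar and pressing it there, with the jaw still out, so that I can let the jaw down on it and read its length. Leave the smaller bar, the loupe and the penlight where they lie.

Things in the scene. Friction and masses are not known exactly. Their poses are not given: they have to be found in the camera images.
- gauge: Bar gauge fixed to the desk: grey base 112 (x) x 178 (y) mm, steel table on top, 14 mm above the desk. Origin: centre of the underside, on the desk. x: from the front to the back fence; y: from the jaw's stop to the end fence; z up. Free table: x -52 to 12 mm. Behind it a black readout (x 9..55, y 47..87, top at 37 mm), the jaw's rod (x 39, z 27) and its post (y -83..-67, top at 35 mm).
- gauge_corner (a point): Inner corner, on the table's top, 14 mm above the desk: where the back fence's face (gauge x = 12 mm; the bar goes on its -x side) meets the end fence's face (gauge y = 45 mm; the bar goes on its -y side). Axes as the gauge. The seated large bar, long axis along y, has its centre 16 mm in -x and 31 mm in -y from here.
- back_fence: Back fence: steel strip 10 (x) x 104 (y) x 9 mm high on the table, with a line scale on top; its top is 23 mm above the desk, so fingers that straddle the bar's width must stay above that there (12 mm or more above the bar's underside). Origin: centre of its underside; axes as the gauge; its working face is 5 mm in -x of the origin.
- end_fence: End fence: steel strip 42 (x) x 10 (y) x 9 mm high standing on the table at right angles to the back fence; its top is 23 mm above the desk. Origin: centre of its underside; axes as the gauge; its working face is 5 mm in -y of the origin.
- jaw (a joint): Travel of the sprung jaw in m, along the gauge's -y: 0 = shut against the end fence (as found), 0.09 = fully out at its stop. An over-centre spring pulls it shut with about 4.5 N, falling to nothing at 0.078; past that it pushes it on to the stop and keeps it there with about 3 N. Let go before 0.078 it runs back. Friction 0.6 N, damping 15 N per m/s.
- jaw_knob (a point): Middle of the black upright round knob on the jaw, 18 mm across, from 46 to 69 mm above the desk (this point: 58 mm). Under it the jaw's carriage, 28 (x) x 20 (y) mm, top at 41 mm; from there an arm reaches over the back fence to the jaw's foot, 20 mm thick in y, gauge x -30 to 10 mm, top at 35 mm, which fills the corner while shut. Axes as the gauge.
- large_bar: The larger cast silver bar, 32 (x) x 62 (y, its long axis) x 25 mm (z), about 0.5 kg, with a shallow oblong mark on top. Origin: centre of its underside. Lies flat on the desk turned up to 0.7 rad; its two ends are alike.
- small_bar: The smaller silver bar, 26 x 44 x 17 mm, 0.2 kg, to be left alone. Origin: centre of its underside; y is its long axis. The two bars may lie in either place.
- loupe: Folded metal loupe, 27 x 44 x 14 mm, lying loose near the bars; to be left alone. Origin: centre of its underside.
- penlight: Black penlight, 14 x 135 x 16 mm, lying loose in front of the gauge; to be left alone. Origin: centre of its underside, y along the barrel.
Things that resemble listed ones, but are neither listed nor needed, are in the scene too. Leave any orange look-alike of the large_bar alone.

How it is judged:
On the way:
1. the jaw is pulled out and stays at its stop, let go (value of joint jaw above 0.085 m and contact force between the fingers and gauge below 0.2 N), for 0.2 s.
At the end, for the whole second after the job is handed in: Jaw still out (past 85 of 90 mm); large bar flat on the table, long side on the back fence and end on the end fence (within 2.5 mm, turn and tilt under 0.04 rad), pressing each fence with 1 to 40 N, still, gripped by the fingers (value of joint jaw above 0.085 m and contact force between large_bar and back_fence between 1 and 40 N and contact force between large_bar and end_fence between 1 and 40 N and contact force between the fingers and large_bar above 2 N and x of large_bar in the frame of gauge_corner between -0.0185 and -0.0135 m and y of large_bar in the frame of gauge_corner between -0.0335 and -0.0285 m and z of large_bar in the frame of gauge_corner between -0.002 and 0.002 m and angle between the y axis of large_bar and the y axis of gauge, either way round below 0.04 rad and angle between the z axis of large_bar and the z axis of gauge, either way round below 0.04 rad and linear speed of large_bar below 0.02 m/s); the arm keeps its last pose, push and grip.
It fails at once if the smaller bar is disturbed (distance of small_bar from where it was at the start of the episode above 0.02 m).
It fails at once if the loupe is disturbed (distance of loupe from where it was at the start of the episode above 0.02 m).
It fails at once if the penlight is disturbed (distance of penlight from where it was at the start of the episode above 0.02 m).
It also fails if it takes over 67 s, if anything falls off the work surface, if the arm or the gripper's body presses on something with over 40 N, if the wrist force passes 120 N, or if a joint passes its speed limit or range.

ROBOT

A 7-joint arm with a two-finger parallel gripper is mounted at the origin on a cart in front of the work surface, level with it; the furniture and walls round the work are solid. World frame = base frame: x ahead of the robot, y to its left, z up, the work surface at z = 0. Lengths are in m, angles in rad, forces in N, time in s.
With the tool pointing down it reaches from about 0.4 to 0.85 m from the base axis. Payload 10.4 kg.
Tool frame: the origin (TCP) lies midway between the tips of the shut fingers; the grasp point (between the pads) lies 19 mm behind it; x points along the fingers, y is the direction in which the jaws open and shut, and the axes are right-handed (so a half turn about x gives the same grasp; the last joint's range is limited). The gripper opens to 87 mm and grips with 3 to 60 N. Pads are 19 mm wide; open, the fingers measure 117 mm over their backs; the gripper's body (75 mm by 190 mm) begins 51 mm behind the grasp point.
Start: joints at [-1.261, 0.332, -0.065, 1.46, 0.022, 1.35, -0.088], TCP at [0.204, 0.591, 0.223] pointing down, gripper open.
Joint ranges: [-2.6, 2.6], [-0.5, 2.12], [-1.47, 1.34], [0.16, 2.42], [-1.27, 4.41], [0.06, 2.06], [-2.6, 2.6]. Speed limits (rad/s): [2.22, 2.22, 2.79, 2.79, 3.14, 3.14, 3.14].

INTERFACE

Orientations are given as a unit quaternion [x, y, z, w].
In Python, from bench import * gives the robot as it stands.
- The arm moves only by the shell command python3 -m inch 'ROWS' [FORCE]. ROWS is JSON, a list that holds one entry, the list of rows, each a list of 7 numbers: the shift along the world's x, y, z each as a share of 120 mm, from -1 to 1, then the turn, a rotation vector about the world's x, y, z each as a share of 2 pi rad, from -1 to 1, then the closure, from 0 (fully open) to 1 (shut). A call has 1 to 10 rows; each row is the pose to reach, as a shift and turn from the pose commanded when the call began, turning the shorter way round; what a row does not reach only later rows make up. A row lasts 1/10 s, in which the tool goes at most 50 mm and 8.59 degrees, less where a joint would pass 70% of its speed; a pose out of reach is approached as far as the arm can. A call with a number of a shift or a turn outside -1 to 1 is refused whole. A call with a gripper value outside its range is refused whole. The fingers move at their own pace and stop on an object; FORCE is the grip in N (left out, the last holds). Time passes only in rows, so rows that repeat a pose let the fingers close. It gives the time, the measured TCP pose, the force and the opening at its end, in the units of the state.
- read_state(): the state, without advancing time (a new reading comes with each control period).
- camera(name): name is "side" or "top" or "wrist"; returns the picture (400x640x3 uint8, red, green, blue); there is no depth.
- get_calibration(name): a dict with "fx", "fy", "cx", "cy" (pixels), "xyz" and "attitude" of the camera in the world. Camera axes: x right, y up, looking along -z (the intrinsics and any distortion apply to the point x, -y, -z); pixel columns grow to the right and rows downward; lengths in m; the calibration is good to about 2 mm. A picture is of the moment at which its call begins: read the wrist's pose just before it. get_calibration takes no time and is no camera call; for the wrist camera it gives the pose at the moment of the call.
- close_job(): hands the job in, once; it reports no verdict.
The state is a dict: "time": time; "joint_positions": joint angles; "joint_vel": joint speeds; "joint_torque": joint torques, N m; "ee_pos": TCP position; "eef_rot": TCP orientation; "ft_force": force on the tool from outside, world axes, zero at the start; "torque": the same for the moment, N m; "width": finger opening in m.
Only numpy, scipy, OpenCV 4.12 (cv2) and the standard library are available. Lean on these libraries where they do the work, as an engineer would, in place of code of your own. Each camera call takes 0.05 s, during which the arm holds its last target.

## Working session

There is one attempt and no reset: what is moved stays moved. The work goes in short steps, Python scripts to look and compute and a shell command to move; the robot and the scene stay as the last step left them, time stands still between calls to the robot, and variables do not carry over. Pictures are saved under pics/ and viewed, and the job is handed in when it is done.

```bash
ls; mkdir -p pics; python3 - <<'E'
from bench import *
import cv2
s=read_state();print(s)
for n in("top","side","wrist"):
    print(n,get_calibration(n)); cv2.imwrite(f"pics/{n}0.png",camera(n)[:,:,::-1])
E
```

```text
pics
{'time': 0.0, 'joint_positions': array([-1.26057631,  0.33287056, -0.0647026 ,  1.46093435,  0.02159667,
        1.34989528, -0.08850079]), 'joint_vel': array([-0.00069143,  0.00059589,  0.00095419,  0.00041159,  0.00021389,
       -0.00041046, -0.00171238]), 'joint_torque': array([-7.62324216e-04, -6.23256755e+01,  2.39849766e-02, -3.89898956e+01,
       -6.14503096e-02,  3.98221775e-02,  1.90863916e-04]), 'ee_pos': array([0.20407099, 0.59033934, 0.22175809]), 'eef_rot': array([ 0.11662418,  0.69740105, -0.11761518,  0.69727846]), 'ft_force': array([ 0.49710864, -0.10625825,  0.07999126]), 'torque': array([ 0.01917866, -0.03359725,  0.04058704]), 'width': 0.08715468750235561}
top {'fx': 467.29437625106283, 'fy': 467.29437625106283, 'cx': 324.53063203592336, 'cy': 200.79566169472795, 'xyz': array([0.26780198, 0.14413235, 0.91394654]), 'attitude': array([ 0.08301085, -0.07334763, -0.64623247,  0.75505822])}
side {'fx': 401.3023675768614, 'fy': 401.3023675768614, 'cx': 319.09891052636664, 'cy': 203.64954787804623, 'xyz': array([ 0.4693934 , -0.63009274,  0.45158309]), 'attitude': array([0.527843  , 0.01182738, 0.00150896, 0.84925826])}
wrist {'fx': 317.11349404310465, 'fy': 317.11349404310465, 'cx': 317.28627106619365, 'cy': 204.43191674367623, 'xyz': array([0.1261464 , 0.61666126, 0.38211917]), 'attitude': array([-0.122376  , -0.08688533,  0.57386671,  0.80507891])}
```

View pics/top0.png

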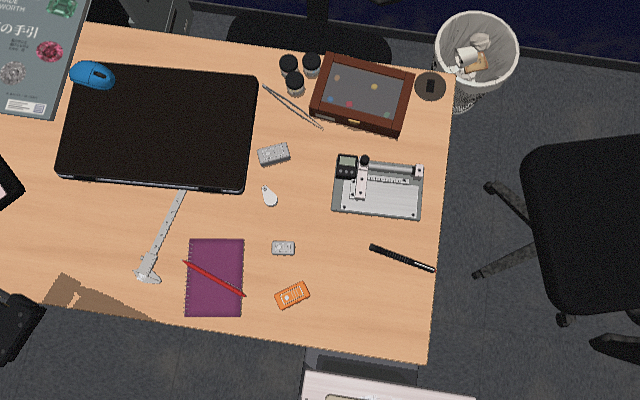

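View pics/side0.png

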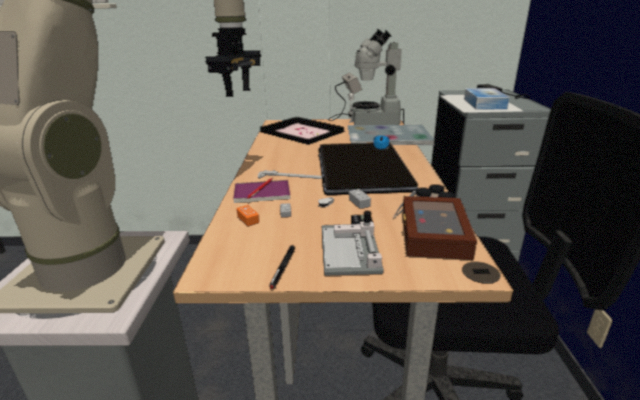

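View pics/wrist0.png

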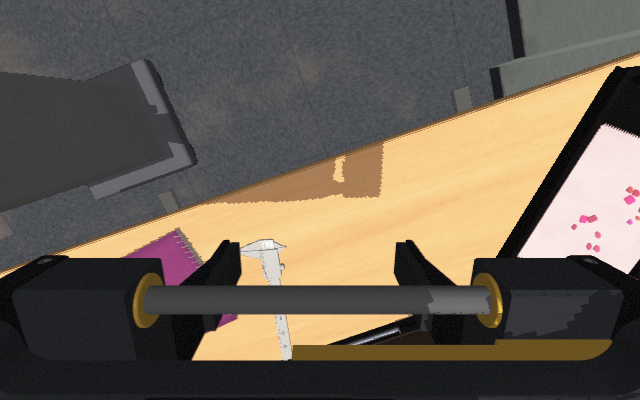

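The silver candidates in the top view are a large block at (274,154) and a small one at (283,248). The orange block at (292,295) is the look-alike. The loupe is at (268,195), the gauge at (378,188) and the penlight at (402,257). I'll enlarge these and measure them.

```bash
cat > h.py <<'E'
import numpy as np, cv2
from bench import *
from scipy.spatial.transform import Rotation as R
def ray(c,u,v):
    d=np.array([(u-c['cx'])/c['fx'],-(v-c['cy'])/c['fy'],-1.]); return R.from_quat(c['attitude']).apply(d)
def at(c,u,v,z):
    d=ray(c,u,v); return c['xyz']+d*(z-c['xyz'][2])/d[2]
def proj(c,p):
    q=R.from_quat(c['attitude']).inv().apply(np.atleast_2d(p)-c['xyz']); return np.c_[c['cx']-c['fx']*q[:,0]/q[:,2],c['cy']+c['fy']*q[:,1]/q[:,2]]
E
python3 - <<'E'
from h import *
im=cv2.imread("pics/top0.png")
a=cv2.resize(im[135:270,250:450],None,fx=4,fy=4,interpolation=cv2.INTER_CUBIC); cv2.imwrite("pics/crop1.png",a)
s=cv2.imread("pics/side0.png");cv2.imwrite("pics/crop2.png",cv2.resize(s[180:300,220:400],None,fx=4,fy=4,interpolation=cv2.INTER_CUBIC))
c=get_calibration("top")
for n,u,v,z in[("big",274,152,.025),("small",283,247,.017),("loupe",268,195,.01),("knob",364,159,.069),("pen",402,257,.016)]: print(n,at(c,u,v,z).round(3))
E
```

```text
big [0.55  0.287 0.025]
small [0.366 0.237 0.017]
loupe [0.464 0.285 0.01 ]
knob [0.548 0.109 0.069]
pen [0.382 0.008 0.016]
```

View pics/crop1.png

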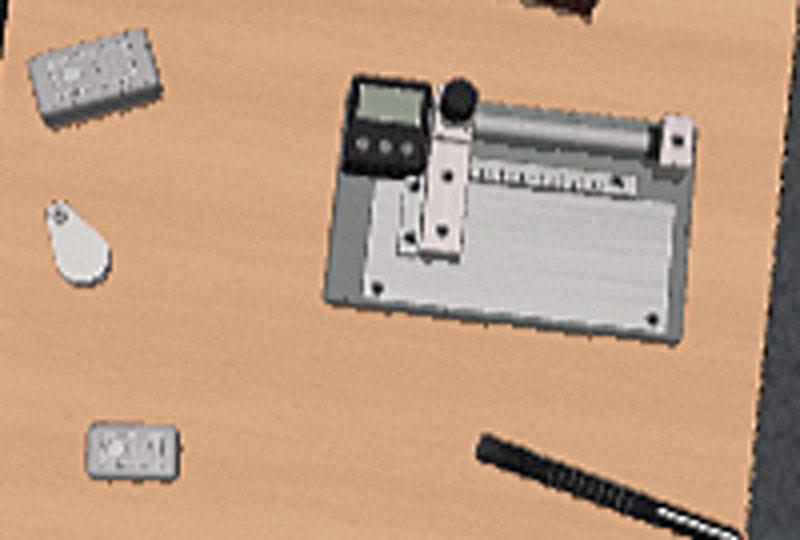

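View pics/crop2.png

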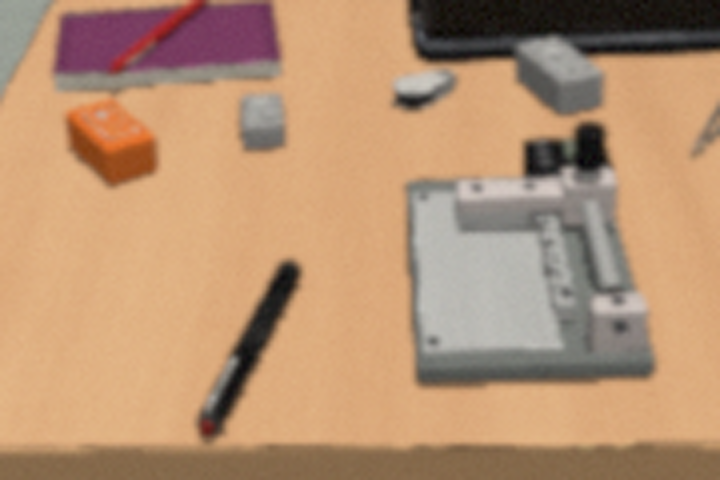

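```bash
cat > fit.py <<'E'
from h import *
from scipy.optimize import least_squares
c=get_calibration("top")
im=cv2.imread("pics/top0.png")
def up(x,y): return np.array([250+(x+.5)/4-.5,135+(y+.5)/4-.5])
def T(p,P): 
    P=np.array(P,float); return np.c_[R.from_euler('z',p[2]).apply(P)+[p[0],p[1],0]]
def fit(P,px,p0):
    r=least_squares(lambda p:(proj(c,T(p,P))-px).ravel(),p0); return r.x,r.fun.reshape(-1,2)
G=np.array([[56,89,10],[56,-89,10],[-56,89,10],[-56,-89,10]])/1e3
g,res=fit(G,np.array([up(353,76),up(696,118),up(328,297),up(681,338)]),[.52,.07,0])
print("gauge",g,"\n",res.round(1))
print("knob pred crop",(proj(c,T(g,[[.039,.035,.069]]))-[250,135])*4, "world",T(g,[[.039,.035,.058]]))
B=np.array([[16,31,25],[16,-31,25],[-16,31,25],[-16,-31,25]])/1e3
b,res=fit(B,np.array([up(28,62),up(145,30),up(44,113),up(160,82)]),[.55,.287,.2])
print("bar",b,"\n",res.round(1))
S=np.array([[13,22,17],[13,-22,17],[-13,22,17],[-13,-22,17]])/1e3
s,res=fit(S,np.array([up(90,424),up(180,426),up(86,472),up(176,474)]),[.366,.237,0]);print("small",s,res.round(1))
z=8;x0,y0,w,h=250,140,100,75
def draw(p,lo,hi,m,c,x0,y0,z,f=lambda p,P:T(p,P)):
    V=np.array([[x,y,zz] for zz in(lo[2],hi[2]) for x,y in((lo[0],lo[1]),(hi[0],lo[1]),(hi[0],hi[1]),(lo[0],hi[1]))])/1e3
    q=((proj(c,T(p,V))-[x0,y0]+.5)*z).astype(int)
    for k in(0,4): cv2.polylines(m,[q[k:k+4]],True,(0,0,255) if k else (255,0,0),1)
if __name__=="__main__":
  for nm,cc,(x0,y0,w,h,z) in(("top",c,(250,135,200,135,4)),("side",get_calibration("side"),(220,180,180,120,4))):
    m=cv2.resize(cv2.imread(f"pics/{nm}0.png")[y0:y0+h,x0:x0+w],None,fx=z,fy=z,interpolation=cv2.INTER_CUBIC)
    draw(g,(-56,-89,0),(56,89,10),m,cc,x0,y0,z); draw(b,(-16,-31,0),(16,31,25),m,cc,x0,y0,z); draw(s,(-13,-22,0),(13,22,17),m,cc,x0,y0,z)
    draw(g,(30,26,46),(48,44,69),m,cc,x0,y0,z);draw(g,(9,47,30),(55,87,37),m,cc,x0,y0,z);draw(g,(-30,25,14),(10,45,35),m,cc,x0,y0,z)
    cv2.imwrite(f"pics/ov_{nm}.png",m)
E
python3 fit.py
```

```text
gauge [0.51626758 0.07117169 0.03597943] 
 [[-0.8  0.8]
 [ 1.   0.4]
 [-0.9 -0.8]
 [ 0.7 -0.5]]
knob pred crop [[461.25541715  85.33435273]] world [[0.55398333 0.10755193 0.058     ]]
bar [0.54826954 0.28838637 0.43881325] 
 [[-0.5 -0.8]
 [ 0.2 -1. ]
 [-0.4  1.2]
 [ 0.7  0.6]]
small [0.36613148 0.23743238 0.1230988 ] [[-0.3 -0.9]
 [-0.  -0.6]
 [-0.1  0.6]
 [ 0.4  0.8]]
```

View pics/ov_top.png

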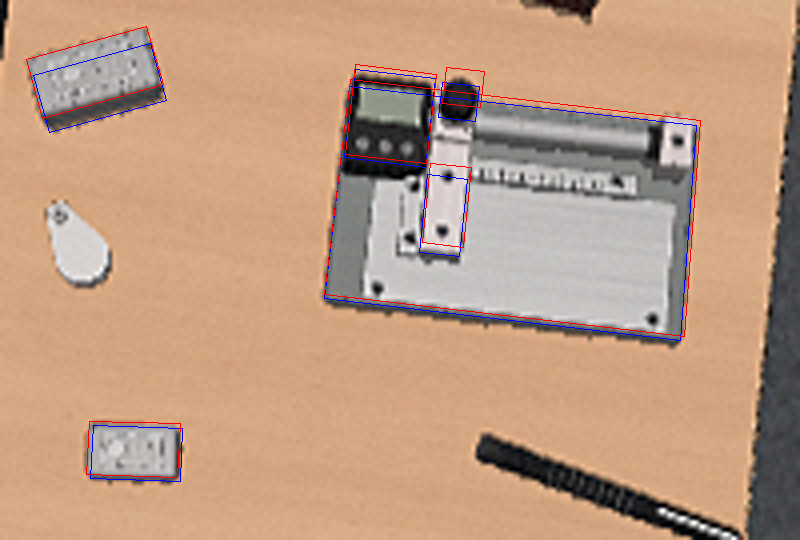

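View pics/ov_side.png

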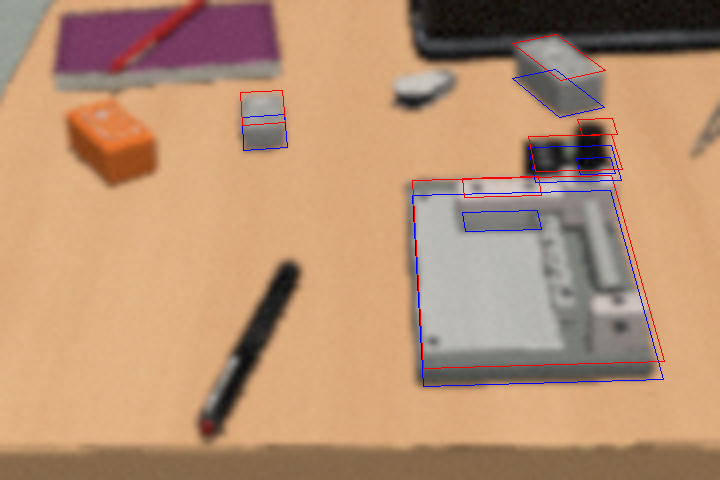

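```bash
cat > tgt.py <<'E'
from h import *
import sys
def need(p,yaw,refpos=None,refq=None):
    """shares from current pose to tool-down pose at p with tool y along world direction (-sin yaw, cos yaw) or opposite"""
    s=read_state(); p0=s['ee_pos'];q0=R.from_quat(s['eef_rot'])
    for k in(0,1):
        y=np.array([-np.sin(yaw),np.cos(yaw),0])*(1-2*k); x=np.array([0,0,-1.]); M=np.c_[x,y,np.cross(x,y)]
        rv=(R.from_matrix(M)*q0.inv()).as_rotvec()
        print("t",s['time'],"shift sh",((np.array(p)-p0)/.12).round(4),"turn sh",(rv/2/np.pi).round(4),"deg",np.degrees(np.linalg.norm(rv)).round(1))
if __name__=="__main__":
    a=[float(v) for v in sys.argv[1:]]
    s=read_state(); M=R.from_quat(s['eef_rot']).as_matrix(); print(s['ee_pos'].round(4),s['ft_force'].round(2),s['width'].round(4)); print(M.round(3))
    need(a[:3],a[3])
E
python3 tgt.py .552 .107 .2 .036
```

```text
Traceback (most recent call last):
  File "tgt.py", line 12, in <module>
    s=read_state(); M=R.from_quat(s['eef_rot']).as_matrix(); print(s['ee_pos'].round(4),s['ft_force'].round(2),s['width'].round(4)); print(M.round(3))
                                                                                                               ^^^^^^^^^^^^^^^^
AttributeError: 'float' object has no attribute 'round'
```

```bash
sed -i "s/s\['width'\].round(4)/round(s['width'],4)/" tgt.py
python3 tgt.py .552 .107 .2 .036
```

```text
[0.2041 0.5905 0.222 ] [-0.43 -0.18 -0.21] 0.0868
[[-0.     0.327  0.945]
 [-0.001  0.945 -0.327]
 [-1.    -0.001  0.   ]]
t 0.15 shift sh [ 2.8994 -4.0288 -0.1831] turn sh [ 0.0002 -0.      0.0587] deg 21.1
t 0.15 shift sh [ 2.8994 -4.0288 -0.1831] turn sh [-0.000e+00 -2.000e-04 -4.413e-01] deg 158.9
```

```bash
python3 -m inch '[[[0.36,-0.5,0,0,0,0.015,0],[0.72,-1,0,0,0,0.03,0],[0.72,-1,0,0,0,0.03,0],[0.72,-1,0,0,0,0.03,0]]]'
python3 -m inch '[[[0.36,-0.5,0,0,0,0.0145,0],[0.72,-1,0,0,0,0.0287,0],[0.72,-1,0,0,0,0.0287,0],[0.72,-1,0,0,0,0.0287,0]]]'
python3 -m inch '[[[0.36,-0.5,0,0,0,0,0],[0.72,-1,0,0,0,0,0],[0.72,-1,0,0,0,0,0],[0.72,-1,0,0,0,0,0]]]'
python3 tgt.py .552 .107 .2 .036
```

```text
time: 0.55
ee_pos: [0.2962, 0.4652, 0.2228]
eef_rot: [0.054, 0.704, -0.055, 0.706]
ft_force: [-0.3, -0.0, 0.1]
width: 0.0868
time: 0.95
ee_pos: [0.3815, 0.3447, 0.2227]
eef_rot: [-0.01, 0.707, 0.009, 0.708]
ft_force: [-0.5, 0.9, -0.3]
width: 0.0868
time: 1.35
ee_pos: [0.4669, 0.2244, 0.2227]
eef_rot: [-0.01, 0.707, 0.009, 0.708]
ft_force: [-0.5, 0.3, -0.2]
width: 0.0873
[0.4669 0.2244 0.2227] [-0.5   0.33 -0.17] 0.0873
[[ 0.001 -0.026  1.   ]
 [-0.002  1.     0.026]
 [-1.    -0.002  0.001]]
t 1.35 shift sh [ 0.7093 -0.9783 -0.189 ] turn sh [0.0003 0.0002 0.0016] deg 0.6
t 1.35 shift sh [ 0.7093 -0.9783 -0.189 ] turn sh [ 3.000e-04 -5.000e-04 -4.984e-01] deg 179.4
```

Take a wrist picture from here for refining.

```bash
python3 -m inch '[[[0.35,-0.49,0,0,0,0.0016,0],[0.7,-0.98,0,0,0,0.0016,0],[0.7,-0.98,0,0,0,0.0016,0],[0.7,-0.98,0,0,0,0.0016,0]]]'
python3 - <<'E'
from h import *
import json
c=get_calibration("wrist"); im=camera("wrist"); cv2.imwrite("pics/w1.png",im[:,:,::-1]); json.dump({k:np.array(v).tolist() for k,v in c.items()},open("w1.json","w")); print(c)
E
```

```text
time: 1.75
ee_pos: [0.5498, 0.1068, 0.2224]
eef_rot: [-0.014, 0.707, 0.012, 0.707]
ft_force: [-0.7, 0.3, 0.6]
width: 0.0868
{'fx': 317.11349404310465, 'fy': 317.11349404310465, 'cx': 317.28627106619365, 'cy': 204.43191674367623, 'xyz': array([0.46727323, 0.10360164, 0.38262935]), 'attitude': array([-0.1052905 , -0.10762236,  0.7121166 ,  0.68572683])}
```

View pics/w1.png

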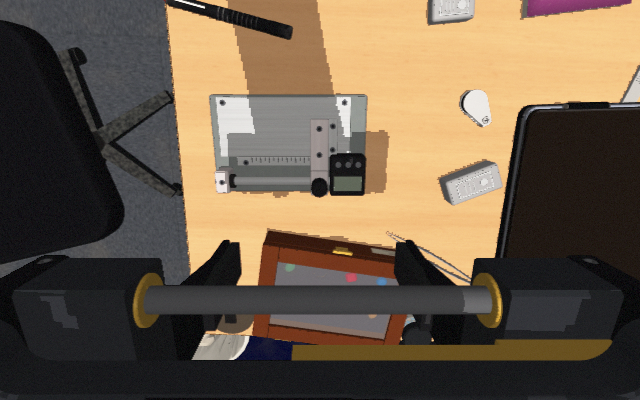

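```bash
cat > ov.py <<'E'
import json,sys
from fit import *
def overlay(img,cj,g,b,box,out,jaw=0.):
    cc={k:np.array(v) for k,v in json.load(open(cj)).items()}
    x0,y0,w,h,z=box
    m=cv2.resize(cv2.imread(img)[y0:y0+h,x0:x0+w],None,fx=z,fy=z,interpolation=cv2.INTER_CUBIC)
    if b is not None: draw(b,(-16,-31,0),(16,31,25),m,cc,x0,y0,z)
    j=jaw*1e3
    draw(g,(-56,-89,0),(56,89,10),m,cc,x0,y0,z);draw(g,(30,26-j,46),(48,44-j,69),m,cc,x0,y0,z);draw(g,(9,47,30),(55,87,37),m,cc,x0,y0,z);draw(g,(-30,25-j,14),(10,45-j,35),m,cc,x0,y0,z)
    draw(g,(31,-83,14),(47,-67,35),m,cc,x0,y0,z);draw(g,(12,-59,14),(22,45,23),m,cc,x0,y0,z)
    cv2.imwrite(out,m)
E
python3 - <<'E'
from ov import *
overlay("pics/w1.png","w1.json",[.514,.0715,.036],b,(200,80,200,130,4),"pics/ow1.png")
overlay("pics/w1.png","w1.json",[.514,.0715,.036],b,(400,130,130,90,6),"pics/ow2.png")
E
```

```text
gauge [0.51626758 0.07117169 0.03597943] 
 [[-0.8  0.8]
 [ 1.   0.4]
 [-0.9 -0.8]
 [ 0.7 -0.5]]
knob pred crop [[461.25541715  85.33435273]] world [[0.55398333 0.10755193 0.058     ]]
bar [0.54826954 0.28838637 0.43881325] 
 [[-0.5 -0.8]
 [ 0.2 -1. ]
 [-0.4  1.2]
 [ 0.7  0.6]]
small [0.36613148 0.23743238 0.1230988 ] [[-0.3 -0.9]
 [-0.  -0.6]
 [-0.1  0.6]
 [ 0.4  0.8]]
```

View pics/ow1.png

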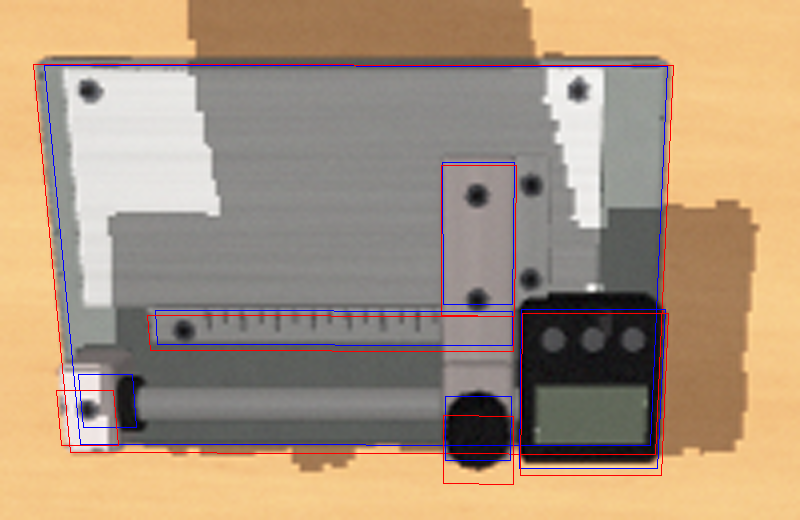

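View pics/ow2.png

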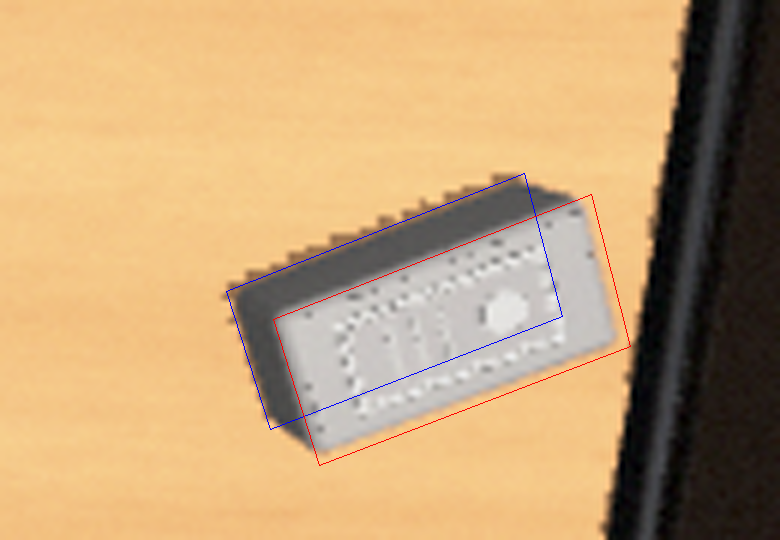

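```bash
python3 -m inch '[[[-0.01,0.005,-0.4,0,0,0,0],[-0.01,0.005,-0.8,0,0,0,0],[-0.01,0.005,-1,0,0,0,0],[-0.01,0.005,-1,0,0,0,0],[-0.01,0.005,-1,0,0,0,0]]]'
python3 - <<'E'
from h import *
import json
c=get_calibration("wrist"); im=camera("wrist"); cv2.imwrite("pics/w2.png",im[:,:,::-1]); json.dump({k:np.array(v).tolist() for k,v in c.items()},open("w2.json","w"))
cv2.imwrite("pics/s2.png",cv2.resize(camera("side")[100:300,200:460,::-1],None,fx=3,fy=3))
E
python3 tgt.py .548 .1075 .05 .036
```

```text
time: 2.3
ee_pos: [0.5461, 0.1149, 0.1034]
eef_rot: [-0.017, 0.707, 0.017, 0.707]
ft_force: [-0.0, -0.9, 1.3]
width: 0.0868
[0.5473 0.1147 0.1046] [0.44 0.52 1.17] 0.0873
[[ 0.003 -0.047  0.999]
 [ 0.001  0.999  0.047]
 [-1.     0.001  0.003]]
t 2.4 shift sh [ 0.0062 -0.0597 -0.4552] turn sh [-0.0002  0.0004 -0.0017] deg 0.6
t 2.4 shift sh [ 0.0062 -0.0597 -0.4552] turn sh [-7.000e-04 -3.000e-04  4.983e-01] deg 179.4
```

View pics/w2.png

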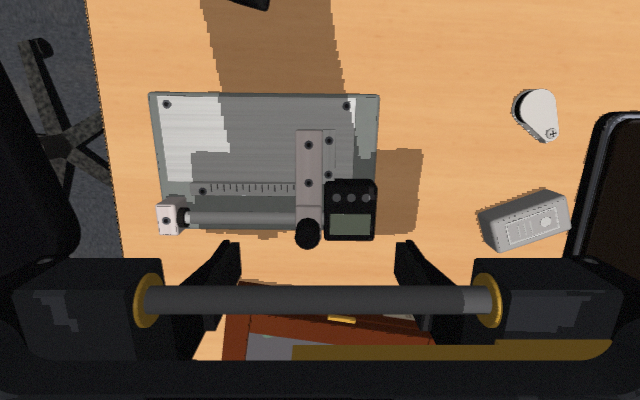

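View pics/s2.png

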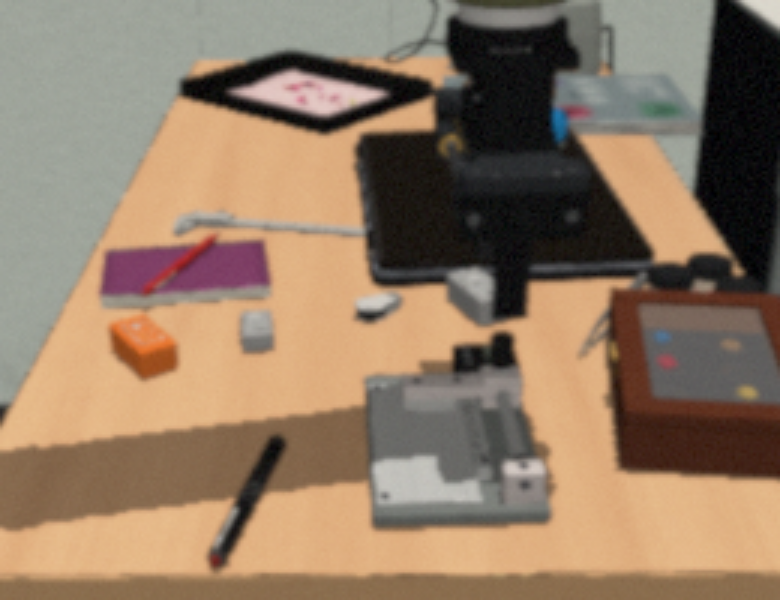

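```bash
python3 - <<'E' | grep -v '\['
from ov import *
overlay("pics/w2.png","w2.json",[.512,.071,.036],[.5465,.2875,.439],(140,80,250,180,3),"pics/ow3.png")
overlay("pics/w2.png","w2.json",[.512,.071,.036],[.5465,.2875,.439],(460,170,125,95,6),"pics/ow4.png")
E
```

```text
(no output)
```

View pics/ow3.png

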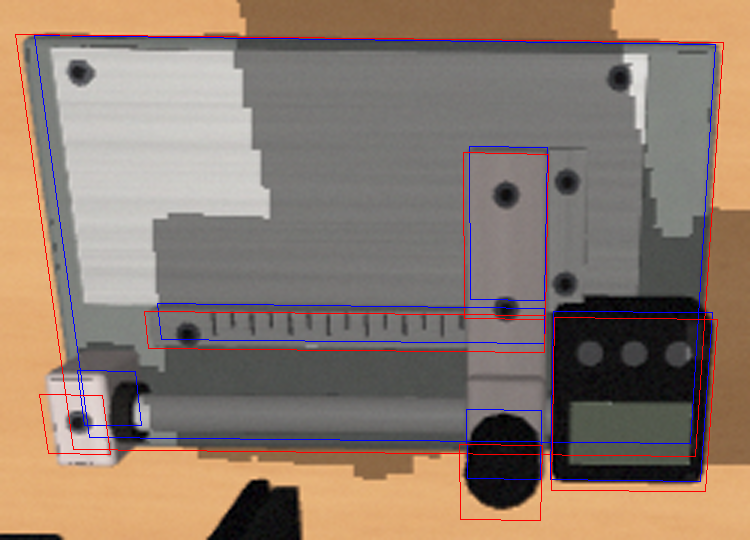

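View pics/ow4.png

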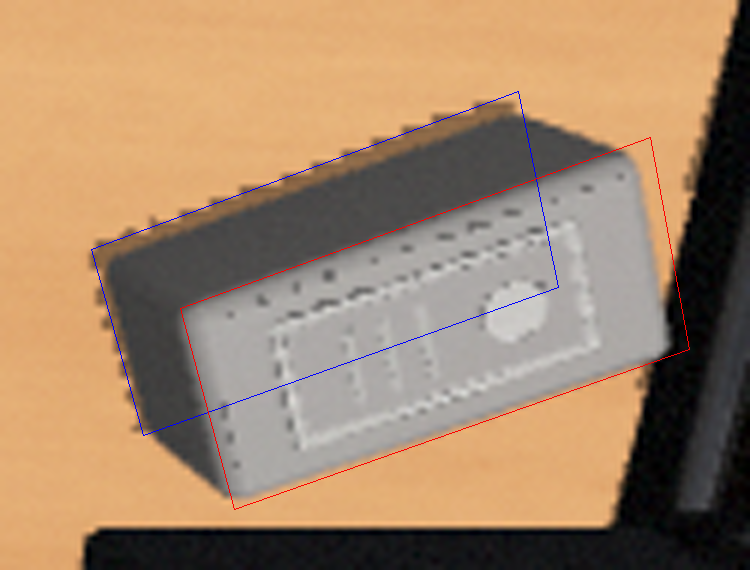

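The knob is centred at about (307,235) in the wrist view, which puts its world position near (0.547, 0.1075). Next I'll descend and grip it along gauge y.

```bash
python3 -m inch '[[[0,-0.06,-0.2,0,0,-0.0017,0],[0,-0.06,-0.4,0,0,-0.0017,0],[0,-0.06,-0.45,0,0,-0.0017,0],[0,-0.06,-0.45,0,0,-0.0017,0],[0,-0.06,-0.45,0,0,-0.0017,0.3],[0,-0.06,-0.45,0,0,-0.0017,1],[0,-0.06,-0.45,0,0,-0.0017,1],[0,-0.06,-0.45,0,0,-0.0017,1],[0,-0.06,-0.45,0,0,-0.0017,1],[0,-0.06,-0.45,0,0,-0.0017,1]]]' 15
python3 tgt.py .548 .1075 .05 .036
```

```text
time: 3.4
ee_pos: [0.5462, 0.1066, 0.0487]
eef_rot: [-0.012, 0.707, 0.013, 0.707]
ft_force: [-0.4, -0.2, -0.7]
width: 0.0468
[0.5462 0.1066 0.0487] [-0.36 -0.16 -0.74] 0.0468
[[ 0.    -0.035  0.999]
 [ 0.     0.999  0.035]
 [-1.     0.     0.   ]]
t 3.4 shift sh [0.0151 0.0078 0.0112] turn sh [-0.      0.      0.0001] deg 0.0
t 3.4 shift sh [0.0151 0.0078 0.0112] turn sh [ 0.      0.     -0.4999] deg 180.0
```

```bash
python3 -m inch '[[[0,0,0,0,0,0,1],[0,0,0,0,0,0,1],[0,0,0,0,0,0,1],[0,0,0,0,0,0,1],[0,0,0,0,0,0,1],[0,0,0,0,0,0,1]]]' 15
python3 - <<'E'
from h import *
cv2.imwrite("pics/w3.png",camera("wrist")[:,:,::-1])
E
```

```text
time: 4.0
ee_pos: [0.5461, 0.1075, 0.0486]
eef_rot: [-0.012, 0.707, 0.013, 0.707]
ft_force: [1.2, 4.6, -1.5]
width: 0.017
```

View pics/w3.png

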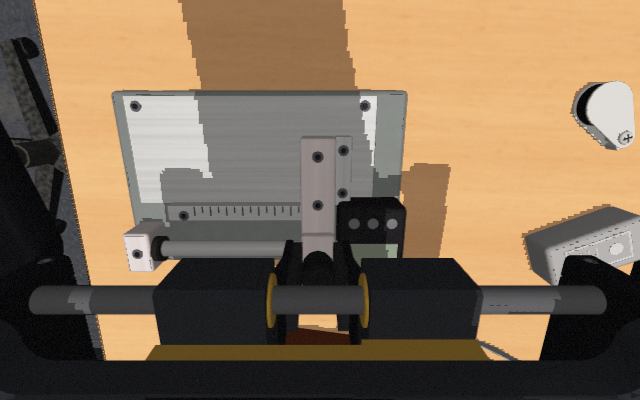

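The knob is held (17 mm opening). Now I'll pull it 89 mm along gauge -y.

```bash
python3 -m inch '[[[0.003,-0.08,0,0,0,0,1],[0.006,-0.17,0,0,0,0,1],[0.01,-0.26,0,0,0,0,1],[0.013,-0.35,0,0,0,0,1],[0.016,-0.44,0,0,0,0,1],[0.02,-0.53,0,0,0,0,1],[0.022,-0.62,0,0,0,0,1],[0.025,-0.69,0,0,0,0,1],[0.027,-0.74,0,0,0,0,1],[0.027,-0.74,0,0,0,0,1]]]' 15
python3 -m inch '[[[0,0,0,0,0,0,1],[0,0,0,0,0,0,1]]]'
```

```text
time: 5.05
ee_pos: [0.5494, 0.0178, 0.0486]
eef_rot: [-0.012, 0.707, 0.013, 0.707]
ft_force: [1.2, 2.6, -1.0]
width: 0.017
time: 5.25
ee_pos: [0.5495, 0.0178, 0.0486]
eef_rot: [-0.013, 0.707, 0.013, 0.707]
ft_force: [0.9, 2.1, -1.0]
width: 0.0173
```

```bash
python3 -m inch '[[[0,0,0,0,0,0,0.6],[0,0,0,0,0,0,0.3],[0,0,0,0,0,0,0.2],[0,0,0,0,0,0,0.2],[0,0,0,0,0,0,0.2]]]'
python3 -m inch '[[[0,0,0.3,0,0,0,0],[0,0,0.7,0,0,0,0],[0,0,1,0,0,0,0],[0,0,1,0,0,0,0],[0,0,1,0,0,0,0]]]'
python3 - <<'E'
from h import *
import json
c=get_calibration("wrist"); im=camera("wrist"); cv2.imwrite("pics/w4.png",im[:,:,::-1]); json.dump({k:np.array(v).tolist() for k,v in c.items()},open("w4.json","w"))
E
python3 tgt.py .5465 .287 .15 .439
python3 tgt.py .5465 .287 .15 -1.132
```

```text
time: 5.75
ee_pos: [0.5494, 0.0176, 0.0486]
eef_rot: [-0.013, 0.707, 0.012, 0.707]
ft_force: [-0.3, -0.3, -0.8]
width: 0.049
time: 6.25
ee_pos: [0.5497, 0.0178, 0.1691]
eef_rot: [-0.012, 0.706, 0.013, 0.708]
ft_force: [-0.8, 1.0, -1.2]
width: 0.0845
[0.549  0.0178 0.168 ] [-0.53 -0.16 -1.52] 0.0857
[[-0.001 -0.035  0.999]
 [ 0.     0.999  0.035]
 [-1.     0.    -0.001]]
t 6.3 shift sh [-0.0211  2.2436 -0.1499] turn sh [ 0.     -0.0001  0.0642] deg 23.1
t 6.3 shift sh [-0.0211  2.2436 -0.1499] turn sh [-1.000e-04 -0.000e+00 -4.358e-01] deg 156.9
[0.549  0.0178 0.168 ] [-0.53 -0.16 -1.52] 0.0857
[[-0.001 -0.035  0.999]
 [ 0.     0.999  0.035]
 [-1.     0.    -0.001]]
t 6.3 shift sh [-0.0211  2.2436 -0.1499] turn sh [-1.000e-04 -1.000e-04 -1.858e-01] deg 66.9
t 6.3 shift sh [-0.0211  2.2436 -0.1499] turn sh [ 1.000e-04 -1.000e-04  3.142e-01] deg 113.1
```

View pics/w4.png

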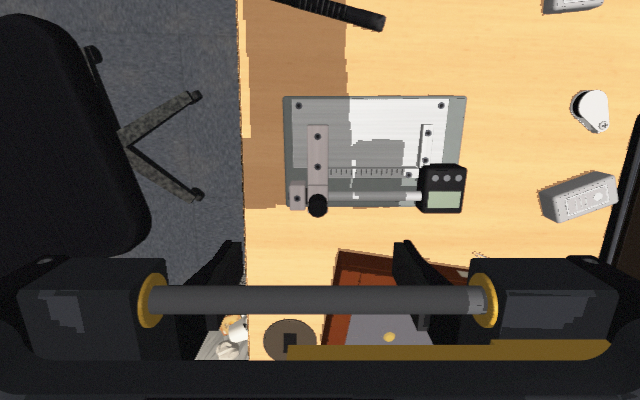

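```bash
python3 - <<'E' | tail -8
from h import *
c=get_calibration("top")
for u,v in((257,76),(251,140),(246,192)): print("laptop",at(c,u,v,.018).round(3))
b=np.array([.5465,.287]);d=np.array([np.cos(.439),np.sin(.439)]);n=np.array([-d[1],d[0]])
for s in(-.041,.041):
  for t in(-.0095,.0095): print((b+s*d+t*n).round(3))
print(read_state()['joint_positions'].round(2))
E
```

```text
laptop [0.71  0.353 0.018]
laptop [0.57  0.339 0.018]
laptop [0.462 0.328 0.018]
[0.513 0.261]
[0.505 0.278]
[0.588 0.296]
[0.58  0.313]
[-0.44  0.21  0.37  1.75 -0.08  1.2   1.56]
```

```bash
python3 -m inch '[[[0,0.25,0,0,0,-0.023,0.4],[0,0.5,0,0,0,-0.046,0.4],[0,0.75,0,0,0,-0.069,0.4],[0,1,0,0,0,-0.092,0.4]]]'
python3 -m inch '[[[0,0.25,0,0,0,-0.023,0.4],[0,0.5,0,0,0,-0.046,0.4],[0,0.75,0,0,0,-0.069,0.4],[0,1,0,0,0,-0.093,0.4],[-0.02,1,0,0,0,-0.093,0.4]]]'
python3 -m inch '[[[0,0.24,0,0,0,0,0.4],[0,0.24,0,0,0,0,0.4],[0,0.24,0,0,0,0,0.4]]]'
python3 - <<'E'
from h import *
import json
c=get_calibration("wrist"); im=camera("wrist"); cv2.imwrite("pics/w5.png",im[:,:,::-1]); json.dump({k:np.array(v).tolist() for k,v in c.items()},open("w5.json","w"))
from ov import *
overlay("pics/w5.png","w5.json",[.5115,.071,.036],[.5465,.287,.439],(0,0,640,400,1),"pics/ow5.png",.09)
E
python3 tgt.py .5465 .287 .15 -1.132
```

```text
time: 6.7
ee_pos: [0.5484, 0.1385, 0.1668]
eef_rot: [0.191, 0.681, -0.192, 0.68]
ft_force: [0.2, -0.4, -0.4]
width: 0.0628
time: 7.2
ee_pos: [0.545, 0.2625, 0.1662]
eef_rot: [0.377, 0.599, -0.378, 0.597]
ft_force: [-0.4, -0.4, 0.1]
width: 0.0525
time: 7.5
ee_pos: [0.5463, 0.2862, 0.167]
eef_rot: [0.376, 0.598, -0.378, 0.598]
ft_force: [0.3, -0.1, 0.6]
width: 0.0525
gauge [0.51626758 0.07117169 0.03597943] 
 [[-0.8  0.8]
 [ 1.   0.4]
 [-0.9 -0.8]
 [ 0.7 -0.5]]
knob pred crop [[461.25541715  85.33435273]] world [[0.55398333 0.10755193 0.058     ]]
bar [0.54826954 0.28838637 0.43881325] 
 [[-0.5 -0.8]
 [ 0.2 -1. ]
 [-0.4  1.2]
 [ 0.7  0.6]]
small [0.36613148 0.23743238 0.1230988 ] [[-0.3 -0.9]
 [-0.  -0.6]
 [-0.1  0.6]
 [ 0.4  0.8]]
[0.5467 0.2854 0.1674] [-0.13  0.01 -0.71] 0.0522
[[-0.001  0.903  0.43 ]
 [-0.002  0.43  -0.903]
 [-1.    -0.002  0.001]]
t 7.55 shift sh [-0.002   0.0136 -0.145 ] turn sh [ 0.0003 -0.0002 -0.0008] deg 0.3
t 7.55 shift sh [-0.002   0.0136 -0.145 ] turn sh [3.000e-04 4.000e-04 4.992e-01] deg 179.7
```

View pics/ow5.png

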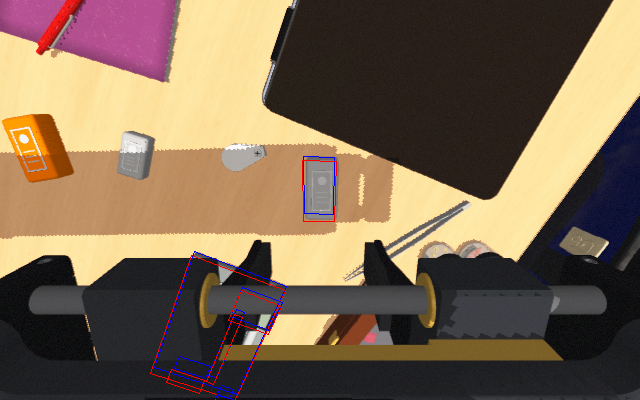

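```bash
python3 - <<'E' >/dev/null
from ov import *
overlay("pics/w5.png","w5.json",[.5115,.071,.036],[.5465,.287,.439],(280,130,80,110,5),"pics/ow6.png",.09)
E
```

```text
(no output)
```

View pics/ow6.png

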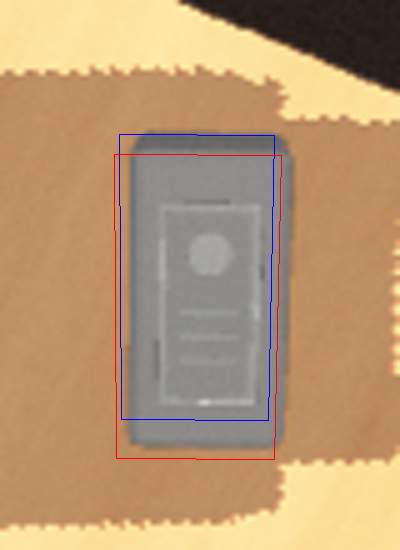

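```bash
python3 -m inch '[[[0.01,0.024,-0.3,0,0,-0.001,0.4],[0.01,0.024,-0.6,0,0,-0.001,0.4],[0.01,0.024,-0.9,0,0,-0.001,0.4],[0.01,0.024,-0.9,0,0,-0.001,0.4]]]'
python3 -m inch '[[[0,0,-0.2,0,0,0,0.4],[0,0,-0.38,0,0,0,0.4],[0,0,-0.38,0,0,0,0.4],[0,0,-0.38,0,0,0,0.4]]]'
python3 tgt.py .548 .289 .013 -1.132
python3 - <<'E'
from h import *
cv2.imwrite("pics/w6.png",camera("wrist")[:,:,::-1])
E
```

```text
time: 7.95
ee_pos: [0.5453, 0.2863, 0.0556]
eef_rot: [0.377, 0.597, -0.383, 0.595]
ft_force: [-0.5, -0.8, -0.4]
width: 0.0521
time: 8.35
ee_pos: [0.549, 0.2891, 0.0166]
eef_rot: [0.38, 0.596, -0.379, 0.597]
ft_force: [0.3, 0.1, 0.3]
width: 0.0522
[0.549  0.2891 0.0166] [0.33 0.09 0.26] 0.0522
[[ 0.001  0.906  0.423]
 [ 0.     0.423 -0.906]
 [-1.     0.001  0.   ]]
t 8.35 shift sh [-0.0086 -0.0011 -0.0304] turn sh [-0.0001  0.0002  0.0003] deg 0.1
t 8.35 shift sh [-0.0086 -0.0011 -0.0304] turn sh [ 3.000e-04  1.000e-04 -4.997e-01] deg 179.9
```

View pics/w6.png

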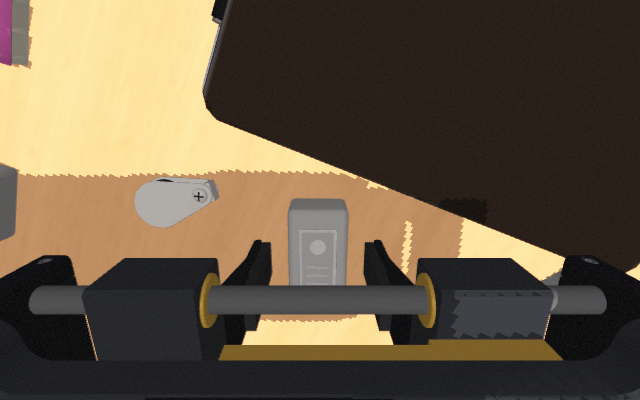

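```bash
python3 -m inch '[[[0,0,-0.03,0,0,0,0.4],[0,0,-0.03,0,0,0,0.4],[0,0,-0.03,0,0,0,0.7],[0,0,-0.03,0,0,0,1],[0,0,-0.03,0,0,0,1],[0,0,-0.03,0,0,0,1],[0,0,-0.03,0,0,0,1],[0,0,-0.03,0,0,0,1],[0,0,-0.03,0,0,0,1],[0,0,-0.03,0,0,0,1]]]' 40
python3 -m inch '[[[0,0,0.1,0,0,0,1],[0,0,0.3,0,0,0,1],[0,0,0.5,0,0,0,1],[0,0,0.7,0,0,0,1],[0,0,0.7,0,0,0,1],[0,0,0.7,0,0,0,1]]]'
python3 - <<'E'
from h import *
s=read_state();print(s['ee_pos'],s['ft_force'],s['width'])
import json
c=get_calibration("wrist"); im=camera("wrist"); cv2.imwrite("pics/w7.png",im[:,:,::-1]); json.dump({k:np.array(v).tolist() for k,v in c.items()},open("w7.json","w"))
cv2.imwrite("pics/s7.png",cv2.resize(camera("side")[100:300,200:460,::-1],None,fx=3,fy=3))
E
```

```text
time: 9.4
ee_pos: [0.5483, 0.2895, 0.0115]
eef_rot: [0.38, 0.597, -0.379, 0.597]
ft_force: [0.5, 0.7, 1.3]
width: 0.0313
time: 10.0
ee_pos: [0.5478, 0.2893, 0.0948]
eef_rot: [0.379, 0.597, -0.38, 0.596]
ft_force: [-0.1, -0.9, -6.6]
width: 0.0318
[0.54777148 0.28926766 0.09484828] [-0.1142804  -0.87457436 -6.56828631] 0.03184988899018595
```

View pics/w7.png

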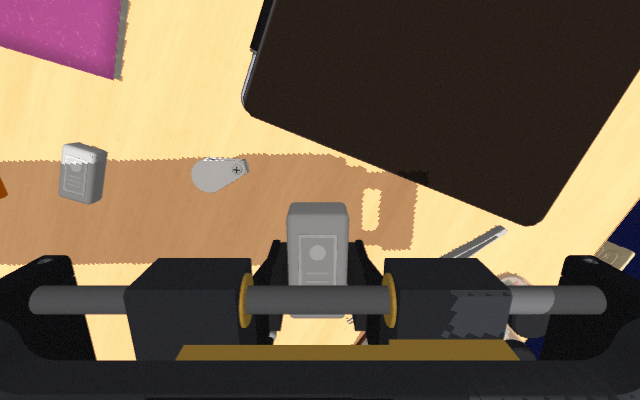

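View pics/s7.png

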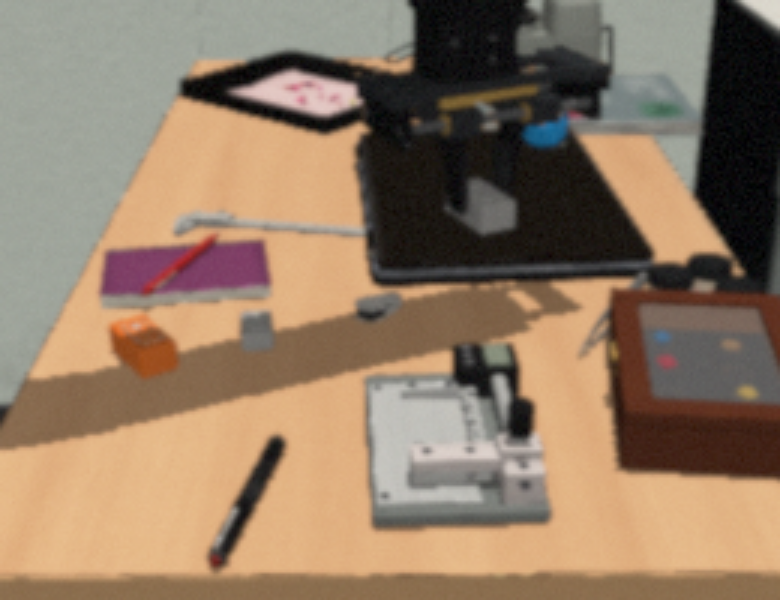

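```bash
python3 -m inch '[[[-0.05,-0.22,0,0,0,-0.016,1],[-0.1,-0.45,0,0,0,-0.032,1],[-0.15,-0.68,0,0,0,-0.048,1],[-0.2,-0.9,0,0,0,-0.064,1],[-0.2,-0.9,0,0,0,-0.064,1]]]'
python3 -m inch '[[[-0.05,-0.22,0,0,0,0,1],[-0.1,-0.45,0,0,0,0,1],[-0.15,-0.68,0,0,0,0,1],[-0.2,-0.88,0,0,0,0,1],[-0.2,-0.88,0,0,0,0,1],[-0.2,-0.88,0,0,0,0,1]]]'
python3 - <<'E'
from h import *
import json
c=get_calibration("wrist"); im=camera("wrist"); cv2.imwrite("pics/w8.png",im[:,:,::-1]); json.dump({k:np.array(v).tolist() for k,v in c.items()},open("w8.json","w"))
cv2.imwrite("pics/t8.png",cv2.resize(camera("top")[130:240,310:450,::-1],None,fx=5,fy=5,interpolation=cv2.INTER_CUBIC))
E
python3 tgt.py .4995 .0745 .04 -1.535
```

```text
time: 10.6
ee_pos: [0.5231, 0.1764, 0.0939]
eef_rot: [0.492, 0.507, -0.495, 0.507]
ft_force: [0.9, 0.7, -4.6]
width: 0.0315
time: 11.2
ee_pos: [0.4998, 0.0758, 0.0947]
eef_rot: [0.491, 0.509, -0.491, 0.509]
ft_force: [0.7, 0.8, -5.3]
width: 0.0312
[0.5001 0.0768 0.0949] [-0.48  0.84 -6.11] 0.0317
[[-0.001  0.999  0.037]
 [-0.     0.037 -0.999]
 [-1.    -0.001  0.   ]]
t 11.3 shift sh [-0.0047 -0.0195 -0.4574] turn sh [ 0.     -0.0001 -0.0002] deg 0.1
t 11.3 shift sh [-0.0047 -0.0195 -0.4574] turn sh [1.000e-04 0.000e+00 4.998e-01] deg 179.9
```

View pics/w8.png

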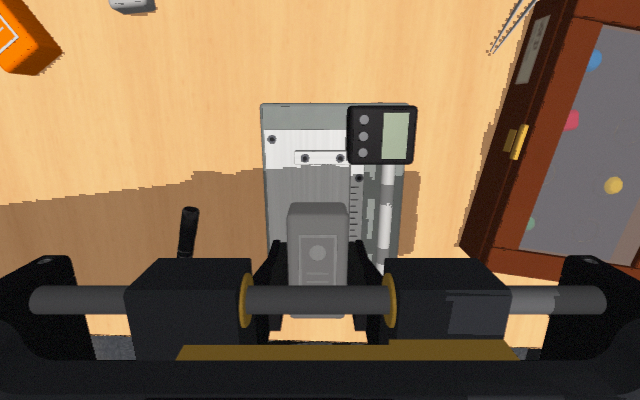

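View pics/t8.png

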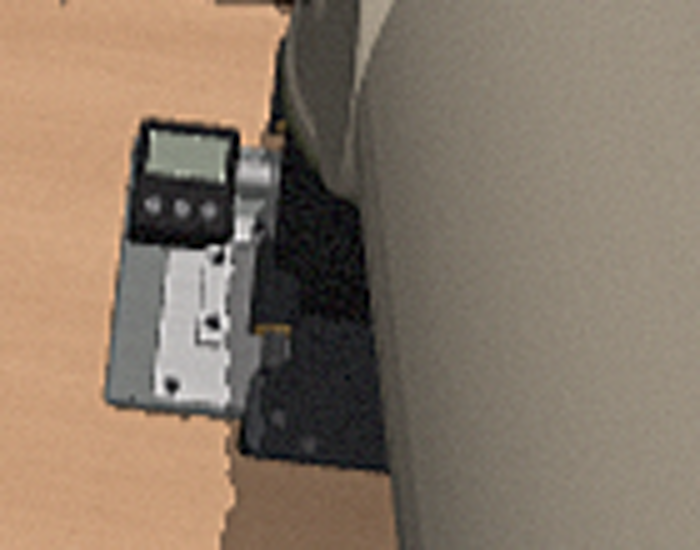

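```bash
python3 -m inch '[[[0,-0.01,-0.2,0,0,0,1],[0,-0.01,-0.4,0,0,0,1],[0,-0.01,-0.42,0,0,0,1],[0,-0.01,-0.42,0,0,0,1],[0,-0.01,-0.42,0,0,0,1]]]'
python3 - <<'E' | tail -1
from h import *
import json
c=get_calibration("wrist"); im=camera("wrist"); cv2.imwrite("pics/w9.png",im[:,:,::-1]); json.dump({k:np.array(v).tolist() for k,v in c.items()},open("w9.json","w"))
cv2.imwrite("pics/s9.png",cv2.resize(camera("side")[180:300,300:420,::-1],None,fx=5,fy=5,interpolation=cv2.INTER_CUBIC))
from ov import *
p=read_state()['ee_pos'];print(p)
overlay("pics/w9.png","w9.json",[.5115,.071,.036],None,(220,80,220,190,3.0.__int__()),"pics/ow9.png",.09)
E
```

```text
time: 11.8
ee_pos: [0.501, 0.0751, 0.046]
eef_rot: [0.491, 0.509, -0.49, 0.509]
ft_force: [-0.2, -0.6, -4.9]
width: 0.0316
[0.50104818 0.07500668 0.04608657]
```

View pics/ow9.png

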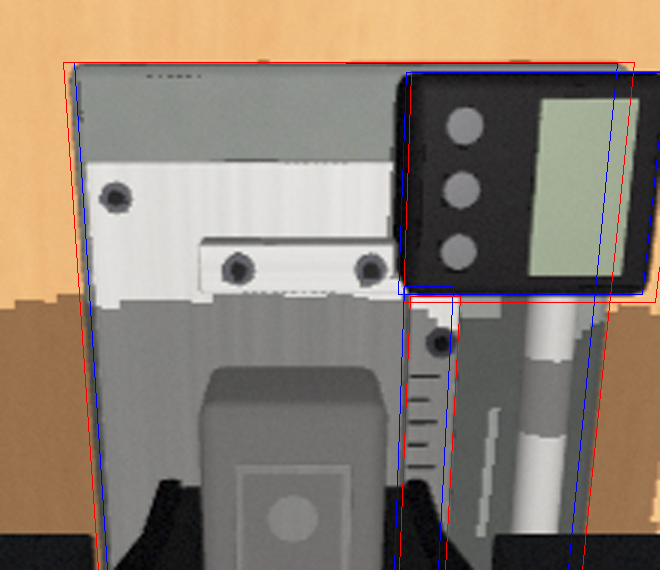

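View pics/s9.png

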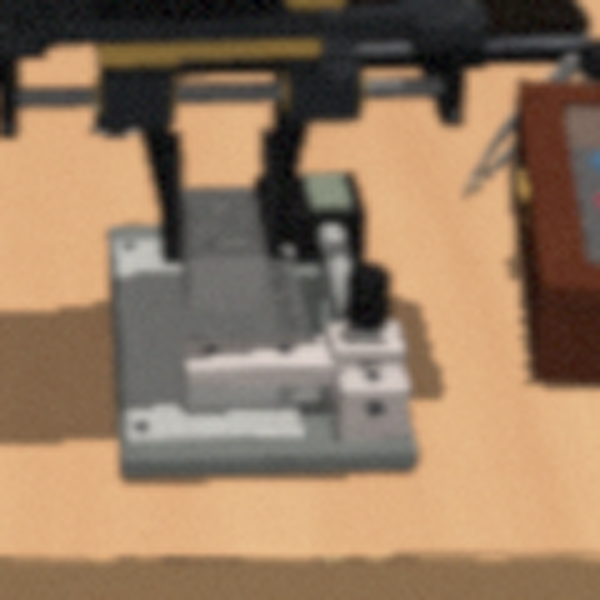

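```bash
python3 -m inch '[[[0,0,-0.05,0,0,0,1],[0,0,-0.1,0,0,0,1],[0,0,-0.14,0,0,0,1],[0,0,-0.15,0,0,0,1],[0,0,-0.15,0,0,0,1]]]'
python3 -m inch '[[[0,0,-0.01,0,0,0,1],[0,0,-0.01,0,0,0,1]]]'
python3 -m inch '[[[0,0,-0.01,0,0,0,1],[0,0,-0.01,0,0,0,1]]]'
```

```text
time: 12.4
ee_pos: [0.5, 0.0745, 0.0266]
eef_rot: [0.491, 0.509, -0.491, 0.509]
ft_force: [-0.9, -0.5, -5.5]
width: 0.0318
time: 12.6
ee_pos: [0.5003, 0.0746, 0.0258]
eef_rot: [0.491, 0.509, -0.491, 0.509]
ft_force: [-0.6, 0.3, -5.1]
width: 0.0318
time: 12.8
ee_pos: [0.5004, 0.0746, 0.0254]
eef_rot: [0.491, 0.509, -0.491, 0.509]
ft_force: [-5.5, -1.6, 6.7]
width: 0.0314
```

```bash
python3 -m inch '[[[0.01,0,-0.0,0,0,0,1],[0.02,0.01,-0.002,0,0,0,1],[0.03,0.02,-0.002,0,0,0,1],[0.04,0.03,-0.002,0,0,0,1],[0.04,0.03,-0.002,0,0,0,1]]]'
python3 -m inch '[[[0.01,0.01,0,0,0,0,1],[0.01,0.01,0,0,0,0,1]]]'
python3 -m inch '[[[0.01,0.01,0,0,0,0,1],[0.01,0.01,0,0,0,0,1]]]'
```

```text
time: 13.3
ee_pos: [0.5055, 0.0774, 0.0254]
eef_rot: [0.491, 0.508, -0.491, 0.509]
ft_force: [-5.2, -3.9, 9.8]
width: 0.0317
time: 13.5
ee_pos: [0.5068, 0.0785, 0.0254]
eef_rot: [0.491, 0.508, -0.491, 0.509]
ft_force: [-4.0, -5.3, 9.2]
width: 0.0316
time: 13.7
ee_pos: [0.508, 0.0796, 0.0254]
eef_rot: [0.491, 0.508, -0.491, 0.509]
ft_force: [-4.1, -5.2, 8.9]
width: 0.0319
```

```bash
python3 -m inch '[[[0.01,0.015,0.002,0,0,0,1],[0.01,0.015,0.002,0,0,0,1]]]'
python3 -m inch '[[[0.01,0.015,0,0,0,0,1],[0.01,0.015,0,0,0,0,1]]]'
python3 -m inch '[[[0.01,0.015,0,0,0,0,1],[0.01,0.015,0,0,0,0,1]]]'
```

```text
time: 13.9
ee_pos: [0.5082, 0.08, 0.0254]
eef_rot: [0.491, 0.508, -0.492, 0.508]
ft_force: [-8.8, -9.2, 13.3]
width: 0.0315
time: 14.1
ee_pos: [0.5083, 0.0801, 0.0254]
eef_rot: [0.49, 0.508, -0.494, 0.508]
ft_force: [-15.5, -15.0, 22.8]
width: 0.0315
time: 14.3
ee_pos: [0.5083, 0.0802, 0.0253]
eef_rot: [0.489, 0.508, -0.495, 0.507]
ft_force: [-21.2, -20.9, 30.0]
width: 0.0318
```

```bash
python3 - <<'E' | tail -4
from h import *
import json
s=read_state();print(s['ee_pos'],s['ft_force'],s['torque'],s['width']);print(R.from_quat(s['eef_rot']).as_matrix().round(4))
c=get_calibration("wrist"); im=camera("wrist"); cv2.imwrite("pics/w10.png",cv2.resize(im[80:290,200:460,::-1],None,fx=3,fy=3,interpolation=cv2.INTER_CUBIC)); json.dump({k:np.array(v).tolist() for k,v in c.items()},open("w10.json","w"))
cv2.imwrite("pics/s10.png",cv2.resize(camera("side")[180:300,300:420,::-1],None,fx=5,fy=5,interpolation=cv2.INTER_CUBIC))
E
```

```text
[0.50828433 0.08017011 0.02526307] [-21.17316314 -20.87495477  30.00670305] [-4.78101824  4.9650668   0.3779413 ] 0.031794675308557306
[[-0.007   0.9995  0.0316]
 [-0.0055  0.0316 -0.9995]
 [-1.     -0.0072  0.0052]]
```

View pics/w10.png

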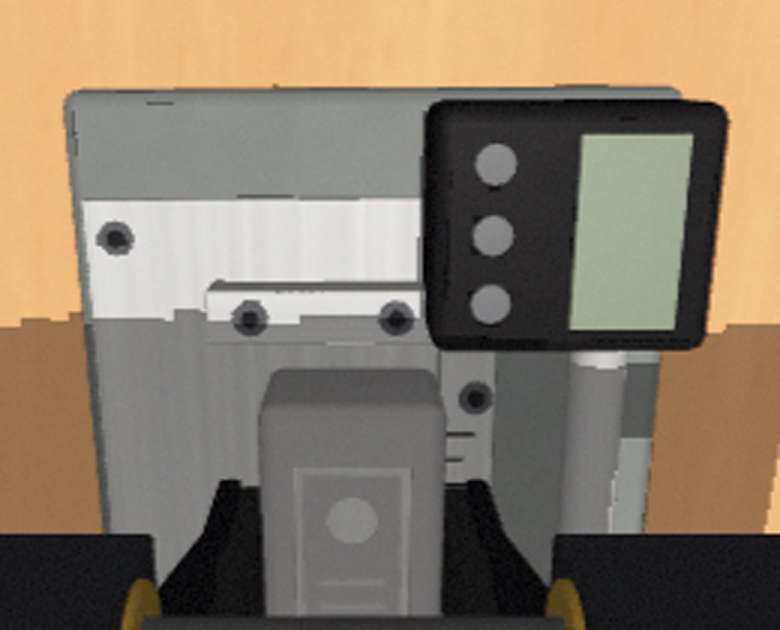

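View pics/s10.png

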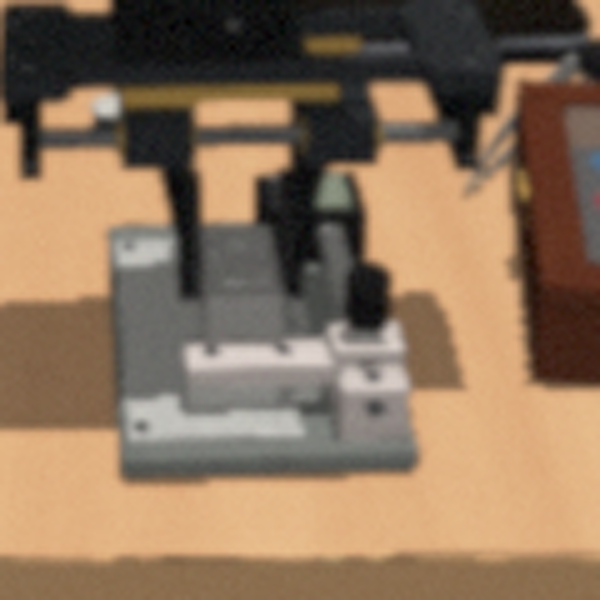

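The bar touches the back fence, while a gap to the end fence is still visible (bar end at y≈370, fence at y≈343 in the crop). The downward force is too high and jams the bar by friction, so I'll ease x and z and then slide along y.

```bash
python3 -m inch '[[[-0.02,0,0.008,0,0,0,1],[-0.02,0,0.008,0,0,0,1]]]'
python3 -m inch '[[[-0.005,0,0.008,0,0,0,1],[-0.005,0,0.008,0,0,0,1]]]'
```

```text
time: 14.6
ee_pos: [0.5079, 0.0855, 0.0255]
eef_rot: [0.491, 0.509, -0.492, 0.508]
ft_force: [-2.6, -1.0, -6.2]
width: 0.0315
time: 14.8
ee_pos: [0.5079, 0.086, 0.0264]
eef_rot: [0.491, 0.509, -0.491, 0.509]
ft_force: [-2.3, -2.5, -5.2]
width: 0.0313
```

```bash
python3 -m inch '[[[0,0,-0.006,0,0,0,1],[0,0,-0.006,0,0,0,1]]]'
python3 -m inch '[[[0,0.01,0,0,0,0,1],[0,0.01,0,0,0,0,1]]]'
python3 -m inch '[[[0,0.01,0,0,0,0,1],[0,0.01,0,0,0,0,1]]]'
python3 - <<'E' | tail -4
from h import *
import json
c=get_calibration("wrist"); im=camera("wrist"); cv2.imwrite("pics/w11.png",cv2.resize(im[80:290,200:460,::-1],None,fx=3,fy=3,interpolation=cv2.INTER_CUBIC)); json.dump({k:np.array(v).tolist() for k,v in c.items()},open("w10.json","w"))
E
```

```text
time: 15.0
ee_pos: [0.5079, 0.086, 0.0257]
eef_rot: [0.491, 0.509, -0.491, 0.509]
ft_force: [-1.2, -2.5, -4.5]
width: 0.0316
time: 15.2
ee_pos: [0.5079, 0.0861, 0.0257]
eef_rot: [0.491, 0.508, -0.492, 0.509]
ft_force: [-2.7, -7.1, -3.5]
width: 0.0316
time: 15.4
ee_pos: [0.5079, 0.0861, 0.0257]
eef_rot: [0.491, 0.508, -0.492, 0.509]
ft_force: [-2.5, -10.7, -1.8]
width: 0.0318
```

View pics/w11.png

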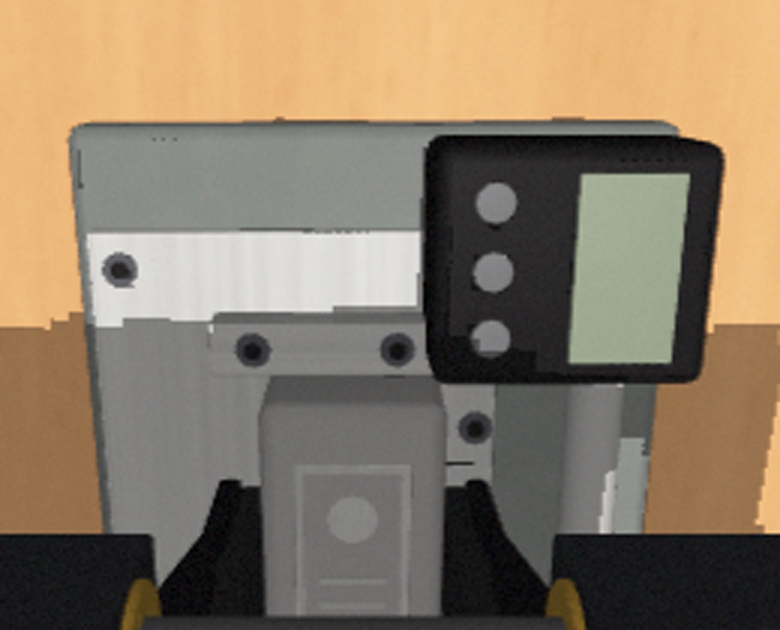

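```bash
python3 -m inch '[[[0.01,0,-0.003,0,0,0,1],[0.01,0,-0.003,0,0,0,1]]]'
python3 -m inch '[[[0.01,0,0,0,0,0,1],[0.01,0,0,0,0,0,1]]]'
python3 -m inch '[[[0,0,0,0,0,0,1],[0,0,0,0,0,0,1]]]'
python3 - <<'E'
from h import *
s=read_state();print(s['ft_force'],s['torque'],s['width']);print(R.from_quat(s['eef_rot']).as_matrix().round(4))
E
```

```text
time: 15.65
ee_pos: [0.508, 0.0861, 0.0254]
eef_rot: [0.49, 0.509, -0.493, 0.508]
ft_force: [-9.6, -10.8, 5.9]
width: 0.0316
time: 15.85
ee_pos: [0.5081, 0.0861, 0.0253]
eef_rot: [0.489, 0.509, -0.493, 0.508]
ft_force: [-15.9, -9.9, 13.2]
width: 0.0316
time: 16.05
ee_pos: [0.5081, 0.0861, 0.0254]
eef_rot: [0.489, 0.509, -0.493, 0.508]
ft_force: [-15.2, -10.9, 13.7]
width: 0.0315
[-15.24433979 -10.93325432  13.65575684] [-2.49770216  3.58933433  0.34861577] 0.03152101053280673
[[-0.0054  0.9994  0.0342]
 [-0.0023  0.0342 -0.9994]
 [-1.     -0.0055  0.0022]]
```

```bash
python3 -m inch '[[[-0.003,0.01,0.004,0,0,0,1],[-0.003,0.01,0.004,0,0,0,1],[-0.003,0.01,0.004,0,0,0,1]]]'
python3 -m inch '[[[0,0,0,0,0,0,1],[0,0,0,0,0,0,1],[0,0,0,0,0,0,1],[0,0,0,0,0,0,1],[0,0,0,0,0,0,1]]]'
python3 - <<'E' | tail -4
from h import *
import json
c=get_calibration("wrist"); im=camera("wrist"); cv2.imwrite("pics/w12.png",cv2.resize(im[80:290,200:460,::-1],None,fx=3,fy=3,interpolation=cv2.INTER_CUBIC)); cv2.imwrite("pics/w12r.png",im[:,:,::-1]); json.dump({k:np.array(v).tolist() for k,v in c.items()},open("w12.json","w"))
cv2.imwrite("pics/s12.png",cv2.resize(camera("side")[180:300,300:420,::-1],None,fx=5,fy=5,interpolation=cv2.INTER_CUBIC))
s=read_state();print(s['time'],s['ft_force'],s['ee_pos'],s['width'])
E
```

```text
time: 16.35
ee_pos: [0.508, 0.0861, 0.0254]
eef_rot: [0.489, 0.509, -0.494, 0.508]
ft_force: [-11.5, -13.9, 6.0]
width: 0.0316
time: 16.85
ee_pos: [0.5081, 0.0862, 0.0254]
eef_rot: [0.489, 0.509, -0.494, 0.508]
ft_force: [-11.5, -14.7, 5.8]
width: 0.0315
16.95 [-10.43673632 -13.59955291   5.19931027] [0.50806781 0.08615701 0.02538907] 0.03155437914437861
```

View pics/w12.png

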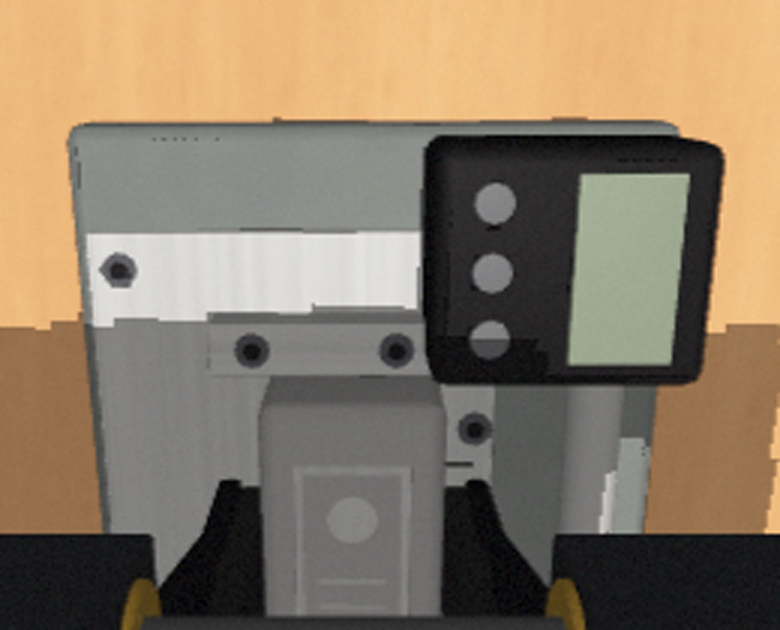

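View pics/s12.png

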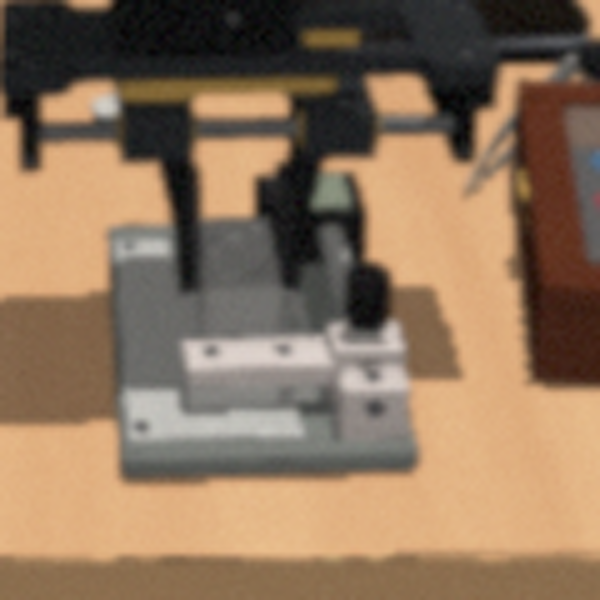

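```bash
python3 - <<'E' >/dev/null
from ov import *
import ov
overlay("pics/w12r.png","w12.json",[.5125,.0715,.036],None,(200,80,260,190,3),"pics/o12.png",.09)
m=cv2.imread("pics/o12.png"); cc={k:np.array(v) for k,v in json.load(open("w12.json")).items()}
draw([.5125,.0715,.036],(-20,-17,14),(12,45,39),m,cc,200,80,3); cv2.imwrite("pics/o12.png",m)
E
```

```text
(no output)
```

View pics/o12.png

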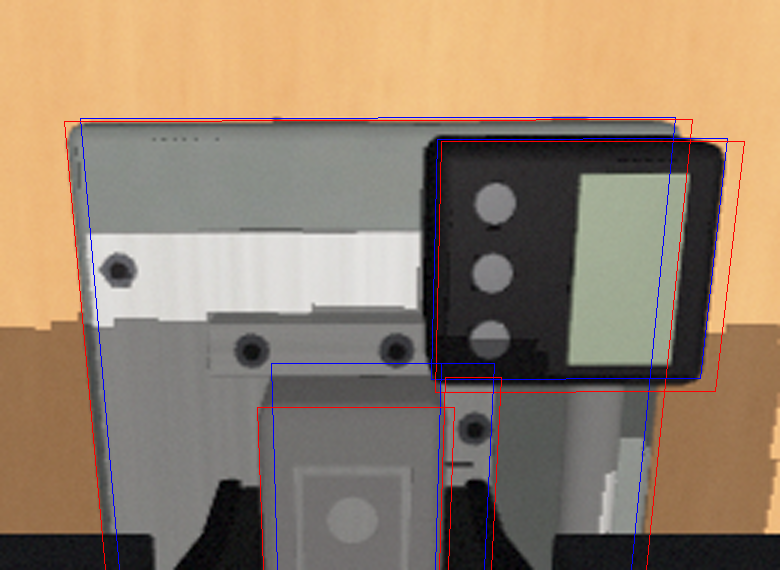

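The bar sits in the corner, parallel to both fences, and the overlay agrees to about 1 mm. The jaw is out and the forces are steady, so I'm handing in.

```bash
python3 - <<'E'
from bench import *
print(close_job())
s=read_state();print(s['time'],s['ft_force'],s['ee_pos'],s['width'])
E
```

```text
the job is handed in; nothing more can be done
None
the job is handed in; nothing more can be done
```

The large bar is pressed into the gauge corner, still gripped, with the jaw out, and the job was handed in at about 17 s. No verdict was reported.

I pulled the jaw about 90 mm by its knob and let go, and it stayed at its stop. I then gripped the large bar across its width at 40 N, set it on the table and slid it into the corner.

**Last checks**
- **Push:** the wrist read about 10–11 N toward the back fence and 14 N toward the end fence, with about 10 N downward. These are wrist readings, not separate fence forces, and friction takes an unknown part of them.
- **Seating:** the grip opening was 31.6 mm, about the bar's 32 mm width, and the tool tilt was about 0.006 rad on the last reading. The camera overlay agreed with the seated bar and the gauge outline to about 1–2 mm.
- **Jaw:** the last side picture shows it still at its stop.
- **Left-alone items:** the small bar, loupe and penlight were not touched as far as the pictures show, though I took no final full view of all three.

**What went wrong on the way:** on the first slide the bar jammed by friction against the back fence, about 6 mm short of the end fence, with forces of 20–30 N. Easing x and z let it slide home, and I then pressed it again gently.

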